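Read the pendant's colour with the pen-type reader

TASK

Take the pen-type colour reader out of its desk holder and bring its nose down onto the middle of the round medallion of the necklace painted on the sloping drawing board, with the pen square to the board and pressed gently so that its spring nose goes in about halfway. Finish while holding it there, still gripped and steady: do not put it down or let go. The paint is fresh, so touch the board nowhere but on the medallion and do not lean on it, and leave the brush pot and the two little dishes as they stand.

Things in the scene. Friction and masses are not known exactly. Their poses are not given: they have to be found in the camera images.
- probe: Pen-type colour reader, 100 to 160 g, nose down in the holder. Origin: centre of the nose face when the nose is fully out; z along the pen, nose to head. Along z: black nose dia 8 mm (0-12 mm), aluminium barrel dia 19 mm (12-66), square white head to grip 30 x 30 mm, flats square to its x and y (66-132; 3 mm looks-only cap on top). The head's underside rests on the holder's top.
- nose_tip (a point): Centre of the nose's flat end face, on the pen's axis; it moves with the spring nose (at the probe's origin when the nose is out). Same axes as the probe.
- nose (a joint): How far the spring nose is pressed into the pen, m: 0 fully out, 0.010 fully in. Its spring is 300 N/m, no preload (3 N when fully in).
- holder: Fixed desk holder, grey plastic block 75 x 75 x 80 mm (x, y, z), with one upright round hole in the middle of its top, 23 mm in diameter and 74 mm deep; origin at the centre of its underside, on the table.
- board: Wooden drawing panel 210 mm (x, up the slope) x 280 mm (y) x 10 mm, on a stiff hinge along its low front edge, clamped at 8 to 22 degrees; a light push does not move it. Origin: middle of the low front edge on the painted face; the face is z = 0, z its outward normal. Fixed strips 118 mm high stand beside its left and right edges. Painted on it: a crescent necklace open up the slope.
- spot (a point): Centre of the round medallion, on the board's face: a painted disc 28 mm in diameter with a dark outline (32 mm over it), the largest disc of the painting, in the middle of the pendant at the bottom of the crescent, 78 mm up the slope from the board's low edge, halfway across. Same axes as the board.
- brush_pot: White ceramic pot, 72 mm in diameter, 100 mm high, with three brushes leaning in it to 175 mm high; loose, origin at the centre of its underside. It stands on the other side of the board from the holder; which of the two is left or right varies.
- dish_a: Small empty white ceramic dish, 76 mm in diameter, 20 mm high, loose, beyond the board; origin at the centre of its underside.
- dish_b: A second dish like dish_a.
There are look-alikes about, which are no part of the job. There is more than one size of the holder; the one meant has the size given above.

How it is judged:
By the outcome, as a careful person would: the job done as asked, in the order asked, and still so for the second after the job is handed in, while the arm keeps its last pose, push and grip.
It also fails if it takes over 45 s, if anything falls off the work surface, if the arm or the gripper's body presses on something with over 40 N, if the wrist force passes 120 N, or if a joint passes its speed limit or range.

ROBOT

A 7-joint arm with a two-finger parallel gripper is mounted at the origin on the work surface. World frame = base frame: x ahead of the robot, y to its left, z up, the work surface at z = 0. Lengths are in m, angles in rad, forces in N, time in s.
With the tool pointing down it reaches from about 0.4 to 0.875 m from the base axis. Payload 6.5 kg.
Tool frame: the origin (TCP) lies on the centre line of the jaws, within the pads' length; the fingertips stand 11 mm ahead of it and the grasp point (between the pads) lies 8 mm behind it (arm.tip_extent is the distance from the TCP to the fingertips, in m); y points along the fingers, x is the direction in which the jaws open and shut, and the axes are right-handed (so a half turn about y gives the same grasp; the last joint's range is limited). The gripper opens to 85 mm and grips with 20 to 120 N. Pads are 22 mm wide; open, the fingers measure 114 mm over their backs; the gripper's body (76 mm by 85 mm) begins 54 mm behind the grasp point. The pads swing forward as they close: fully open they stand 13 mm farther back than shut.
Start: joints at [1.044, 0.536, -0.004, 1.538, 0.003, 1.067, -0.071], TCP at [0.289, -0.582, 0.242] pointing down, gripper open.
Joint ranges: [-2.7, 2.7], [-0.37, 2.16], [-1.27, 1.26], [0.24, 2.4], [-1.31, 4.45], [0.19, 1.91], [-2.76, 2.76]. Speed limits (rad/s): [2.39, 2.39, 3.14, 3.14, 3.14, 3.14, 3.14].

INTERFACE

Orientations are given as a unit quaternion [x, y, z, w].
In Python, from rig import monitor, vision, ticket, arm gives the robot as it stands.
- The arm moves only by the tool carry_out, never from a script. Its argument "moves" is a list of rows, each a list of 3 entries, a list of its own where there are three numbers: the turn, a rotation vector about the tool's x, y, z in degrees, then the shift along the tool's x, y, z in cm, then the finger opening in cm, from 0 to 8.54. A call has 1 to 5 rows; each row shifts and turns the commanded pose from where the row before left it, along the tool's axes as they then stand; what a row does not reach is not made up. A row lasts 1/8 s, in which the tool goes at most 62.5 mm and 10.7 degrees, less where a joint would pass 70% of its speed; a pose out of reach is approached as far as the arm can. A call with a gripper value outside its range is refused whole. The fingers move at their own pace and stop on an object; "newtons" is the grip in N (left out, the last holds). Time passes only in rows, so rows that do not move let the fingers close. It gives the time, the measured TCP pose, the force and the opening at its end, in the units of the state.
- monitor.read_state(): the state, without advancing time (a new reading comes with each control period).
- vision.grab_frame(name): name is "scene" or "top"; returns the picture (400x640x3 uint8, red, green, blue); there is no depth.
- vision.get_calibration(name): a dict with "camera_matrix" (3x3 intrinsics, pixels), "R" (3x3) and "t" (3): a world point X has camera coordinates R X + t. Camera axes: x right, y down, z forward; pixel columns grow to the right and rows downward; lengths in m; the calibration is good to about 2 mm. A picture is of the moment at which its call begins. get_calibration takes no time and is no camera call.
- ticket.close_job(): hands the job in, once; it reports no verdict.
The state is a dict: "time_s": time; "joint_positions": joint angles; "joint_vel": joint speeds; "tau": joint torques, N m; "position": TCP position; "tool_rot": TCP orientation; "contact_force": force on the tool from outside, world axes, zero at the start; "moment": the same for the moment, N m; "finger_gap": finger opening in m.
Only numpy, scipy, OpenCV 4.12 (cv2) and the standard library are available. Lean on these libraries where they do the work, as an engineer would, in place of code of your own. Each camera call takes 0.05 s, during which the arm holds its last target.

## Working session

There is one attempt and no reset: what is moved stays moved. The work goes in short steps, Python scripts to look and compute and a tool call to move; the robot and the scene stay as the last step left them, time stands still between calls to the robot, and variables do not carry over. Pictures are saved under pics/ and viewed, and the job is handed in when it is done.

Besides the shell and the picture viewer there is one more tool, called as name(argument=value, ...), one argument or row to a line, values as JSON. carry_out: Moves the arm, as the interface text tells. Its arguments: {"type":"object","properties":{"moves":{"type":"array","items":{"type":"array"}},"newtons":{"type":"number"}},"required":["moves"]}

```bash
ls; mkdir -p pics
python3 - <<'E'
from rig import monitor, vision, ticket, arm
import cv2
print(monitor.read_state()); print(arm.tip_extent)
for n in("scene","top"):
    im=vision.grab_frame(n); cv2.imwrite(f"pics/{n}0.png",im[:,:,::-1]); c=vision.get_calibration(n); print(n,c)
E
```

```text
pics
{'time_s': 0.0, 'joint_positions': array([ 1.04383544,  0.53722945, -0.00441937,  1.53886569,  0.00260485,
        1.0672723 , -0.07119698]), 'joint_vel': array([ 0.00053499,  0.00069368,  0.0023815 ,  0.0004512 , -0.00012622,
       -0.00252552,  0.00072829]), 'tau': array([ 7.48758316e-05, -5.83415651e+01,  1.04848322e+00, -2.59105647e+01,
        1.22972604e-02,  9.35135409e-03, -8.40257826e-06]), 'position': array([ 0.28871249, -0.58168341,  0.24137513]), 'tool_rot': array([-0.60068945,  0.37315402, -0.37204084,  0.60126024]), 'contact_force': array([ 0.3326326 ,  0.03313315, -0.50484262]), 'moment': array([ 0.02154095,  0.00952775, -0.01385473]), 'finger_gap': 0.08540537297449877}
0.011
scene {'camera_matrix': array([[406.66190187,   0.        , 314.36629175],
       [  0.        , 406.66190187, 202.40148568],
       [  0.        ,   0.        ,   1.        ]]), 'R': array([[ 0.26923681,  0.9629862 , -0.01300455],
       [ 0.67980793, -0.19959448, -0.70570761],
       [-0.68218233,  0.18116186, -0.70838383]]), 't': array([-0.12673178, -0.39209663,  1.43068659])}
top {'camera_matrix': array([[372.37570096,   0.        , 314.85618284],
       [  0.        , 372.37570096, 197.18665802],
       [  0.        ,   0.        ,   1.        ]]), 'R': array([[-0.0152351 , -0.99963966, -0.02210088],
       [-0.99836246,  0.01642711, -0.05479559],
       [ 0.0551389 ,  0.02122987, -0.99825297]]), 't': array([-0.04172485,  0.58954104,  0.93897473])}
```

View pics/scene0.png

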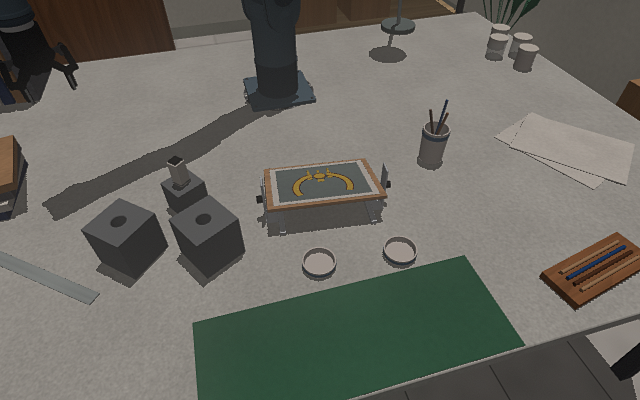

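View pics/top0.png

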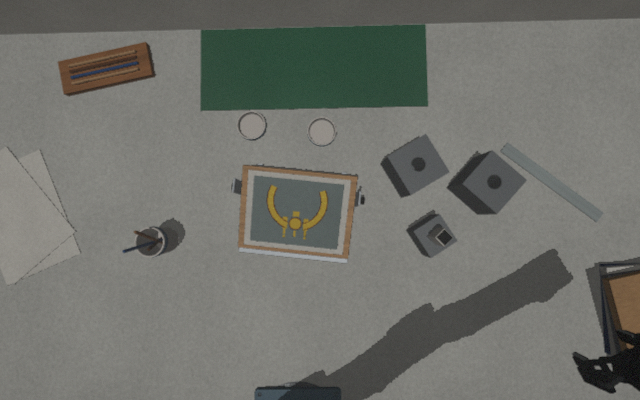

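Run:
```python
import numpy as np
from scipy.spatial.transform import Rotation as R
from rig import monitor,vision
print(R.from_quat(monitor.read_state()['tool_rot']).as_matrix().round(3))
for n in("scene","top"):
    c=vision.get_calibration(n); print(n,-c['R'].T@c['t'])
```

```text
[[ 0.445 -0.001  0.896]
 [-0.896  0.001  0.445]
 [-0.002 -1.    -0.   ]]
scene [ 1.27666036 -0.21540521  0.73512158]
top [ 0.53616593 -0.07132858  0.96871641]
```

Run:
```python
import cv2, numpy as np
s=cv2.imread("pics/scene0.png"); t=cv2.imread("pics/top0.png")
a=cv2.resize(s[140:230,140:230],None,fx=4.4,fy=4.4,interpolation=cv2.INTER_CUBIC)
b=cv2.resize(t[195:270,395:470],(396,396),interpolation=cv2.INTER_CUBIC)
cv2.imwrite("pics/crop1.png",np.hstack([a,b]))
b=cv2.resize(t[150:275,225:375],None,fx=5,fy=4.8*5/4.8,interpolation=cv2.INTER_CUBIC)
cv2.imwrite("pics/crop2.png",b[:600])
```

```text
(no output)
```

View pics/crop1.png

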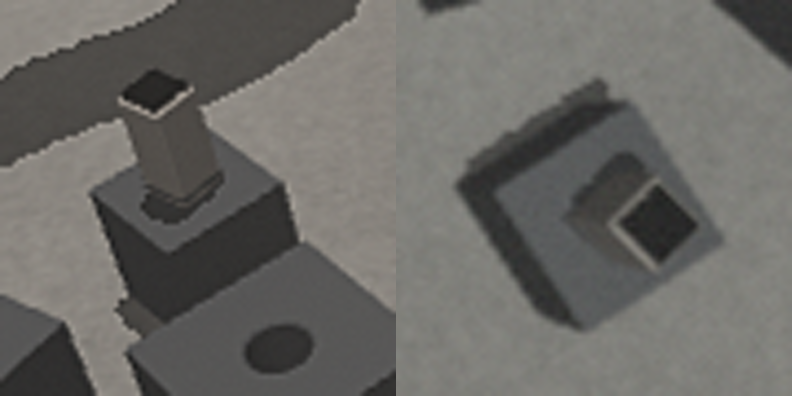

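View pics/crop2.png

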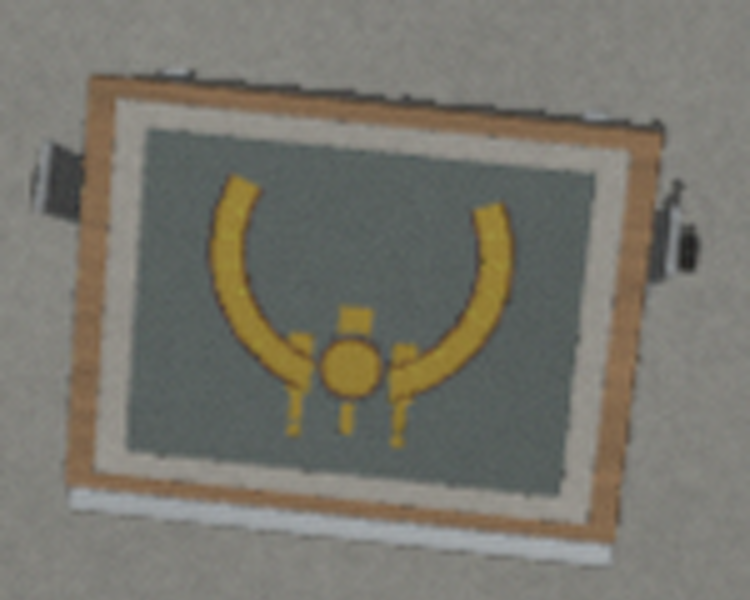

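```bash
cat > h.py <<'E'
import numpy as np, cv2
from rig import vision
C={n:vision.get_calibration(n) for n in("scene","top")}
def ray(n,p):
    c=C[n];d=c['R'].T@np.linalg.solve(c['camera_matrix'],[p[0],p[1],1.]);return -c['R'].T@c['t'],d/np.linalg.norm(d)
def onz(n,p,z):
    o,d=ray(n,p);return o+d*(z-o[2])/d[2]
def tri(ps,pt):
    o1,d1=ray("scene",ps);o2,d2=ray("top",pt)
    s=np.linalg.lstsq(np.c_[d1,-d2],o2-o1,rcond=None)[0]
    a=o1+s[0]*d1;b=o2+s[1]*d2;return (a+b)/2,np.linalg.norm(a-b)
def proj(n,X):
    c=C[n];q=c['camera_matrix']@(c['R']@np.asarray(X,float)+c['t']);return q[:2]/q[2]
E
python3 - <<'E'
from h import *
s=cv2.imread("pics/scene0.png"); t=cv2.imread("pics/top0.png")
def blob(im,mask,seed,name):
    n,l,st,ce=cv2.connectedComponentsWithStats(mask.astype(np.uint8))
    k=l[seed[1],seed[0]]
    if k==0: print(name,"seed not in mask",im[seed[1],seed[0]]);return None
    m=(l==k).astype(np.uint8);cs,_=cv2.findContours(m,cv2.RETR_EXTERNAL,cv2.CHAIN_APPROX_NONE)
    c=max(cs,key=cv2.contourArea);print(name,ce[k],st[k],cv2.minAreaRect(c));return ce[k],c
gt=t.max(2);gs=s.max(2)
print(t[225:250:2,430:460:2].max(2)); print(s[155:170,165:190].max(2))
# yellow disc & board edges
hsv=cv2.cvtColor(t,cv2.COLOR_BGR2HSV);print(hsv[223,295],hsv[215,238:246],hsv[200:215,300][:3])
hs=cv2.cvtColor(s,cv2.COLOR_BGR2HSV);print(hs[176,320])
E
```

```text
[[ 92  92  87  58  55  53  88  89  91 127 125 125 117 122 129]
 [ 91  89  54  55  56  57  75  84  89  99 128 127 126 129 129]
 [ 89  66  58  63  64  66  85 112  89  91 118 125 126 125 128]
 [ 58  59  68  66  65  83  88  43  85  88  90 127 130 131 130]
 [ 57  64  65  68  87  91  43  36  44  83  89  99 127 126 127]
 [ 70  63  65  87  92  42  44  43  39  46  81  90 116 133 127]
 [ 78  76  73 107  44  44  43  43  41  41  40  85  90 133 128]
 [ 74  75  77 100 113  45  45  41  41  41  56  93  90 100 128]
 [ 90  79  79  79 101 110  40  39  42  61  90  88  93 103 123]
 [ 90  91  83  80  79 101 115  46  61  94  93  95 121 130 125]
 [ 92  93  93  88  85  83 102 102  95  91 108 132 130 131 130]
 [ 91  89  92  92  90  94  91  88  91 122 131 133 130 129 126]
 [ 91  92  88  89  94  89  92 110 127 127 126 128 127 129 128]]
[[ 76  79  77  79  78  79  79  80  80  80  67  79  80  80  79  78  80  78
   78  77  78  79  80  78  77]
 [ 79  81  80  80  80  81  82  79  51  35  36  49  69  80  79  81  80  77
   77  76  77  76  79  77  78]
 [ 80  79  79  79  79  82  80  53  38  40  41  39  39  48  70  79  76 
[... 781 characters left out ...]
75  78  77  83 115 148 157  71  80 168 131  71  73  76  78  78
   76  73  82 149 145 142 143]
 [ 70  80  76  79  80  81  79  79 103 142 152 115  72  75  78  78  80  79
   77  76  76 112 153 145 145]
 [ 89 157 152  82  81  82  82  82  79  78  80  73  76  76  78  77  78  78
   78  75  76 113 152 144 141]
 [151 150 148 112  75  82  83  85  84  82  84  81  78  78  78  77  79  78
   77  77  72  82 149 143 143]
 [142 142 146 145  75  82  84  82  83  83  83  85  76  78  78  78  77  77
   78  77  75  76  96 130 146]]
[ 23 160 147] [[ 30  12 130]
 [ 17  33 124]
 [ 15  85 126]
 [ 14 104 128]
 [ 15 104 130]
 [ 16 100 128]
 [ 15 105 124]
 [ 17  53 136]] [[77 18 97]
 [86 18 98]
 [80 16 95]]
[ 21 159 148]
```

Run:
```python
from h import *
s=cv2.imread("pics/scene0.png"); t=cv2.imread("pics/top0.png")
def blob(mask,seed,name,op=0):
    mask=mask.astype(np.uint8)
    if op: mask=cv2.morphologyEx(mask,cv2.MORPH_OPEN,np.ones((op,op),np.uint8))
    n,l,st,ce=cv2.connectedComponentsWithStats(mask)
    k=l[seed[1],seed[0]]
    if k==0: print(name,"seed miss");return
    c=max(cv2.findContours((l==k).astype(np.uint8),cv2.RETR_EXTERNAL,cv2.CHAIN_APPROX_NONE)[0],key=cv2.contourArea)
    print(name,ce[k],st[k],cv2.minAreaRect(c));return ce[k],c
# cap
ct,cc=blob(t.max(2)<60,(443,237),"cap top")
W=np.array([onz("top",p[0],.149)[:2] for p in cc],np.float32)
print("cap rect top",cv2.minAreaRect(W))
cs,cc=blob(s.max(2)<60,(176,160),"cap scene")
W=np.array([onz("scene",p[0],.149)[:2] for p in cc],np.float32)
print("cap rect scene",cv2.minAreaRect(W)); print("tri",tri(cs,ct),onz("scene",cs,.149),onz("top",ct,.149))
# board: wood in top
for n,im,seed in(("top",t,(241,215)),("scene",s,(262,195))):
    h=cv2.cvtColor(im,cv2.COLOR_BGR2HSV)
    m=(h[...,1]>65)&(h[...,0]<20)&(h[...,0]>8)
    n_,l,st,ce=cv2.connectedComponentsWithStats(m.astype(np.uint8))
    for k in range(1,n_):
        if st[k,4]>60: print(n,st[k],ce[k])
    y=(h[...,0]>17)&(h[...,0]<30)&(h[...,1]>110)
    n_,l,st,ce=cv2.connectedComponentsWithStats(y.astype(np.uint8))
    for k in range(1,n_):
        if st[k,4]>15: print(n,"yel",st[k],ce[k])
b=cv2.resize(s[150:240,245:395],None,fx=5,fy=5,interpolation=cv2.INTER_CUBIC)
cv2.imwrite("pics/crop3.png",b)
b=cv2.resize(s[165:205,280:370],None,fx=8,fy=8,interpolation=cv2.INTER_CUBIC)
cv2.imwrite("pics/crop4.png",b)
```

```text
cap top [444.44859813 236.8411215 ] [438 230  14  14 107] ((444.50006103515625, 237.00003051757812), (10.60660171508789, 9.192387580871582), 45.0)
cap rect top ((0.4900882840156555, -0.3346514105796814), (0.02273566462099552, 0.020098267123103142), 43.56103515625)
cap scene [174.5060241  159.92771084] [168 156  15   9  83] ((174.52000427246094, 159.86000061035156), (8.0, 13.000000953674316), 53.13010025024414)
cap rect scene ((0.49005845189094543, -0.3357298672199249), (0.02686190977692604, 0.025169791653752327), 44.919342041015625)
tri (array([ 0.4903614 , -0.33505114,  0.14905839]), np.float64(0.0009700261482407684)) [ 0.49004044 -0.33555324  0.149     ] [ 0.49040798 -0.33456235  0.149     ]
top [  58   42   97   54 2947] [105.69290804  68.39395996]
top [ 238  165  120   93 1608] [297.6579602  207.11567164]
top [ 602  271   38   63 1747] [624.45621065 300.58443045]
top [619 338  15  13  91] [625.1978022  344.87912088]
top yel [267 185  21  49 324] [275.30246914 208.65740741]
top yel [303 191  25  48 336] [316.48511905 213.31547619]
top yel [293 212   6   5  29] [295.55172414 213.93103448]
top yel [289 218  12  11 106] [294.78301887 223.19811321]
scene [  27    0  148   63 7130] [104.06325386  26.75343619]
scene [ 295    0  103   34 2680] [342.47052239  13.67873134]
scene [401   0  55  20 847] [424.93034238   8.48996458]
scene [ 54  52  15  13 106] [60.40566038 58.66037736]
scene [616  78  24  43 641] [630.70358814  98.5850234 ]
scene [  9  89  18  14 131] [17.90076336 95.90839695]
scene [  0 135  18  59 937] [  7.94557097 163.86659552]
scene [ 264  158  123   55 1175] [320.9106383  191.82638298]
scene [ 539  232  101   78 3956] [593.17113246 270.22800809]
scene yel [326 168  27  22 141] [340.59574468 178.80141844]
scene yel [293 170  19  26 139] [300.56115108 183.58273381]
scene yel [314 170  11   8  47] [318.72340426 174.70212766]
scene yel [318 179   6   3  16] [320.25  179.875]
```

View pics/crop3.png

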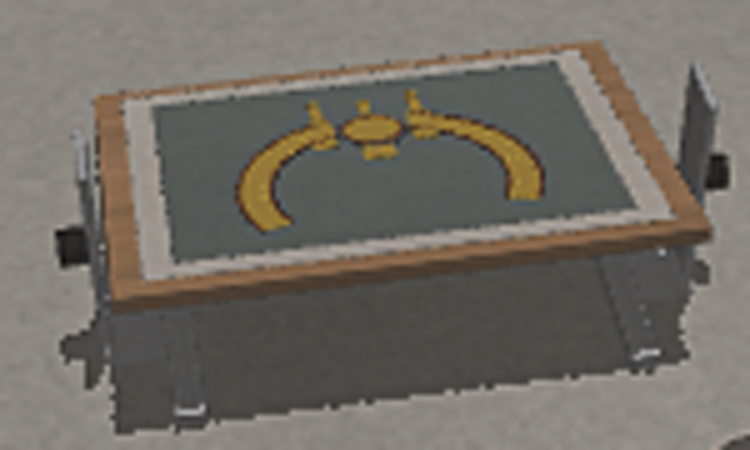

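View pics/crop4.png

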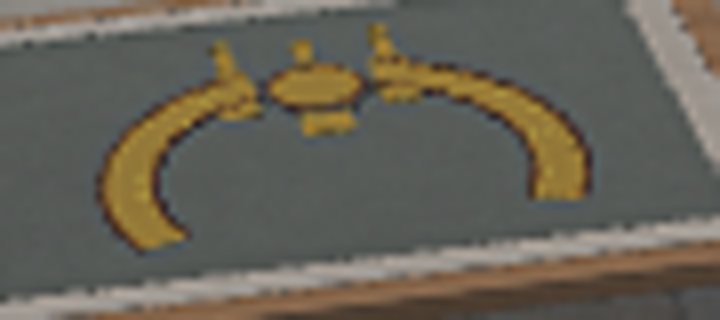

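```bash
cat > quad.py <<'E'
from h import *
def lines_of(c,eps):
    """hull -> 4 lines fitted to the contour points near each side, corners by intersection"""
    hull=cv2.convexHull(c)
    for e in np.arange(.01,.15,.005):
        q=cv2.approxPolyDP(hull,e*cv2.arcLength(hull,True),True)
        if len(q)<=4:break
    q=q[:,0].astype(float); P=c[:,0].astype(float); L=[]
    for i in range(len(q)):
        a,b=q[i],q[(i+1)%len(q)];u=(b-a)/np.linalg.norm(b-a);nrm=np.array([-u[1],u[0]])
        tt=(P-a)@u/np.linalg.norm(b-a);dd=np.abs((P-a)@nrm)
        S=P[(tt>.06)&(tt<.94)&(dd<eps)].astype(np.float32)
        vx,vy,x,y=cv2.fitLine(S,cv2.DIST_HUBER,0,.01,.01).ravel();L.append((np.array([x,y]),np.array([vx,vy])))
    out=[]
    for i in range(len(L)):
        (p,u),(r,v)=L[i-1],L[i];s=np.linalg.solve(np.c_[u,-v],r-p);out.append(p+s[0]*u)
    return np.array(out)
E
python3 - <<'E'
from quad import *
s=cv2.imread("pics/scene0.png"); t=cv2.imread("pics/top0.png")
res={}
for n,im,box in(("top",t,(235,160,125,105)),("scene",s,(258,155,132,60))):
    x,y,w,h=box; sub=im[y:y+h,x:x+w]
    F=4
    big=cv2.resize(sub,None,fx=F,fy=F,interpolation=cv2.INTER_LINEAR)
    hs=cv2.cvtColor(big,cv2.COLOR_BGR2HSV).astype(int)
    wood=((hs[...,1]>65)&(hs[...,0]<20)).astype(np.uint8)
    v=big.max(2).astype(int)
    cream=((hs[...,1]<55)&(v>112 if n=="top" else (hs[...,1]<55)&(v>115))).astype(np.uint8)
    # hole inside wood = cream+teal ; hole inside cream = teal
    cs,hi=cv2.findContours(wood,cv2.RETR_CCOMP,cv2.CHAIN_APPROX_NONE)
    holes=[c for c,hh in zip(cs,hi[0]) if hh[3]>=0]
    inner=max(holes,key=cv2.contourArea)
    m=np.zeros_like(wood);cv2.drawContours(m,[inner],-1,1,-1)
    teal=(m&(1-cream)).astype(np.uint8);teal=cv2.morphologyEx(teal,cv2.MORPH_OPEN,np.ones((9,9),np.uint8))
    ct=max(cv2.findContours(teal,cv2.RETR_EXTERNAL,cv2.CHAIN_APPROX_NONE)[0],key=cv2.contourArea)
    co=max(cv2.findContours(wood,cv2.RETR_EXTERNAL,cv2.CHAIN_APPROX_NONE)[0],key=cv2.contourArea)
    vis=big.copy()
    for nm,c in(("creamout",inner),("teal",ct),("wood",co)):
        q=lines_of(c,8); cv2.polylines(vis,[np.int32(q)],True,(0,0,255) if nm!="teal" else (255,0,0),1)
        res[n,nm]=(q+.5)/F-.5+np.array([x,y]); print(n,nm,res[n,nm].round(1).tolist())
    # medallion: yellow opened
    yel=((hs[...,0]>17)&(hs[...,0]<30)&(hs[...,1]>110)).astype(np.uint8)
    cv2.imwrite(f"pics/q_{n}.png",vis)
np.save("q.npy",res,allow_pickle=True)
E
```

```text
top creamout [[247.5, 168.6], [351.1, 179.4], [342.4, 254.9], [242.8, 244.2]]
top teal [[254.2, 175.4], [343.4, 184.6], [336.3, 248.7], [249.8, 239.5]]
top wood [[242.6, 164.4], [357.1, 175.9], [347.3, 257.8], [237.9, 246.1]]
scene creamout [[380.2, 193.4], [272.8, 206.1], [268.5, 169.2], [360.4, 159.1]]
scene teal [[371.8, 191.1], [279.3, 202.0], [274.9, 170.9], [355.7, 161.9]]
scene wood [[388.5, 197.4], [267.0, 212.0], [263.3, 168.9], [364.3, 157.8]]
```

```bash
python3 -c "
import cv2,numpy as np
a=cv2.imread('pics/q_top.png');b=cv2.imread('pics/q_scene.png')
h=max(a.shape[0],b.shape[0]);f=lambda i:cv2.copyMakeBorder(i,0,h-i.shape[0],0,0,0)
v=np.hstack([f(a),f(b)]);cv2.imwrite('pics/q.png',cv2.resize(v,(800,int(800*v.shape[0]/v.shape[1])),interpolation=cv2.INTER_AREA))"
```

```text
(no output)
```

View pics/q.png

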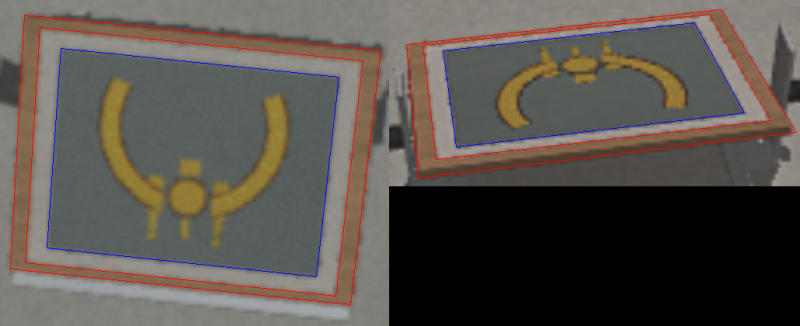

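```bash
python3 - <<'E'
from quad import *
res=np.load("q.npy",allow_pickle=True).item()
P=[]
for nm in("creamout","teal"):
    for a,b in zip(res["scene",nm],res["top",nm]):
        X,g=tri(a,b);P.append(X);print(nm,X.round(4),round(g,4))
P=np.array(P);c=P.mean(0);_,sv,V=np.linalg.svd(P-c);nrm=V[2]*np.sign(V[2][2])
print("n",nrm,"tilt",np.degrees(np.arccos(nrm[2])),"resid",((P-c)@nrm*1000).round(2))
def onp(n,p):
    o,d=ray(n,p);return o+d*((c-o)@nrm)/(d@nrm)
for nm in("creamout","teal"):
    Q=P[:4] if nm=="creamout" else P[4:]
    print([round(float(np.linalg.norm(Q[i]-Q[(i+1)%4])),4) for i in range(4)])
W=np.array([onp("top",p) for p in res["top","wood"]]);print("wood top",W.round(4).tolist(),[round(float(np.linalg.norm(W[i]-W[(i+1)%4])),4) for i in range(4)])
W2=np.array([onp("scene",p) for p in res["scene","wood"]]);print("wood scene near",W2[2:].round(4).tolist())
# axes
ydir=(P[0]-P[1]+P[3]-P[2]+P[4]-P[5]+P[7]-P[6]);ydir-=nrm*(ydir@nrm);ydir/=np.linalg.norm(ydir);xdir=np.cross(ydir,nrm)
print("xdir",xdir,"ydir",ydir)
mid=(W[2]+W[3])/2; mid2=(W2[2]+W2[3])/2
print("spot from low edge top/scene",mid+.078*xdir,mid2+.078*xdir)
print("centre-based:",W.mean(0)+xdir*(.078-.105), c, c+xdir*(.078-.105))
# medallion: fit: red/yellow mask, disc by ellipse from opening
s=cv2.imread("pics/scene0.png"); t=cv2.imread("pics/top0.png")
for n,im,ctr in(("top",t,(294.8,223.2)),("scene",s,(319.5,175.6))):
    # rectify face about guess into metric picture 0.25mm/px
    g=onp(n,ctr);A=[];
    N=200;k=.0005
    ii,jj=np.meshgrid(np.arange(N),np.arange(N));X=g+((N/2-jj)*k)[...,None]*xdir+((N/2-ii)*k)[...,None]*ydir
    c_=C[n];q=(X.reshape(-1,3)@c_['R'].T+c_['t'])@c_['camera_matrix'].T;q=(q[:,:2]/q[:,2:]).reshape(N,N,2).astype(np.float32)
    r=cv2.remap(im,q[...,0],q[...,1],cv2.INTER_CUBIC);cv2.imwrite(f"pics/r_{n}.png",cv2.resize(r,(390,390)))
    h=cv2.cvtColor(r,cv2.COLOR_BGR2HSV);y=((h[...,0]>15)&(h[...,0]<32)&(h[...,1]>105)).astype(np.uint8)
    y=cv2.morphologyEx(y,cv2.MORPH_OPEN,cv2.getStructuringElement(cv2.MORPH_ELLIPSE,(33,33)))
    nn,l,st,ce=cv2.connectedComponentsWithStats(y)
    for q in range(1,nn):
        X=g+(N/2-ce[q][1])*k*xdir+(N/2-ce[q][0])*k*ydir
        print(n,"disc",st[q][2:]*[k*1e3,k*1e3,1],X.round(4))
E
python3 -c "
import cv2,numpy as np
cv2.imwrite('pics/r.png',np.hstack([cv2.imread(f'pics/r_{n}.png') for n in('top','scene')]))"
```

```text
creamout [0.6572 0.1089 0.0766] 0.0013
creamout [ 0.6269 -0.1404  0.0761] 0.0004
creamout [ 0.4422 -0.1184  0.0296] 0.0006
creamout [0.4723 0.1313 0.0298] 0.0012
teal [0.6411 0.094  0.0731] 0.0
teal [ 0.6148 -0.1224  0.0727] 0.0017
teal [ 0.4582 -0.1038  0.0331] 0.0014
teal [0.4841 0.113  0.0336] 0.0009
n [-0.24157385  0.02751235  0.96999234] tilt 14.07167221016022 resid [-0.04 -0.05  0.04 -0.11  0.04  0.06 -0.06  0.12]
[0.2511, 0.1916, 0.2515, 0.1921]
[0.2181, 0.1626, 0.2183, 0.163]
wood top [[0.6676, 0.1211, 0.0789], [0.6347, -0.1545, 0.0785], [0.4348, -0.1301, 0.028], [0.4676, 0.1448, 0.0284]] [0.2775, 0.2076, 0.2768, 0.2076]
wood scene near [[0.4351, -0.1319, 0.0282], [0.4683, 0.1434, 0.0286]]
xdir [ 0.96294246 -0.11674709  0.24312945] ydir [0.11993285 0.99278053 0.00171023]
spot from low edge top/scene [ 0.52632658 -0.00178166  0.04719351] [ 0.52680806 -0.00333318  0.04735742]
centre-based: [ 0.52517979 -0.00153349  0.04690086] [ 0.54959614 -0.00472778  0.05307229] [ 0.52359669 -0.00157561  0.04650779]
top disc [  31.    33.5 2468. ] [0.5314 0.0333 0.0475]
top disc [  31.   33. 2517.] [ 0.5229 -0.0358  0.0473]
top disc [  30.    29.5 2821. ] [ 0.5235 -0.0009  0.0465]
scene disc [ 10.5  20.  646. ] [ 0.5256 -0.0465  0.0483]
scene disc [  29.   30. 2614.] [ 0.5214 -0.0015  0.0459]
scene disc [  20.5   20.5 1290. ] [0.5272 0.029  0.0465]
```

View pics/r.png

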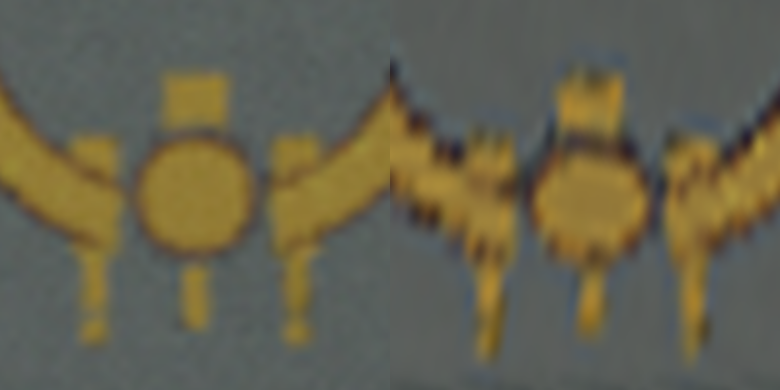

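Run:
```python
from quad import *
s=cv2.imread("pics/scene0.png"); t=cv2.imread("pics/top0.png")
F=8
for n,im,(x,y,w,h),seed,th in(("top",t,(430,222,30,30),(444,237),65),("scene",s,(160,148,32,24),(174,160),60)):
    big=cv2.resize(im[y:y+h,x:x+w],None,fx=F,fy=F,interpolation=cv2.INTER_LINEAR).max(2)
    nn,l,st,ce=cv2.connectedComponentsWithStats((big<th).astype(np.uint8))
    k=l[(seed[1]-y)*F,(seed[0]-x)*F];c=max(cv2.findContours((l==k).astype(np.uint8),cv2.RETR_EXTERNAL,cv2.CHAIN_APPROX_NONE)[0],key=cv2.contourArea)
    q=(lines_of(c,10)+.5)/F-.5+[x,y]
    W=np.array([onz(n,p,.149) for p in q]);e=np.diff(np.r_[W,W[:1]],axis=0)
    print(n,W.mean(0).round(4),np.linalg.norm(e,axis=1).round(4),np.degrees(np.arctan2(e[:,1],e[:,0])).round(1))
# top of the big blocks' holes
print(tri((119,221),(494,182)),tri((203.5,220),(418.5,164)))
print("holder corners z=.08",[onz("top",p,.08).round(3).tolist() for p in((395+500*75/396-75,195+188*75/396),(395+(630-396)*75/396,195+100*75/396),(395+(722-396)*75/396,195+240*75/396),(395+(583-396)*75/396,195+328*75/396))])
```

```text
top [ 0.49   -0.3345  0.149 ] [0.023  0.0221 0.023  0.022 ] [-136.4  132.8   43.4  -47.2]
scene [ 0.4896 -0.3357  0.149 ] [0.0254 0.0261 0.0248 0.0256] [ -45.9 -136.9  132.8   44.3]
(array([ 0.61171914, -0.46352818,  0.10966611]), np.float64(0.0011867949389476528)) (array([ 0.65673936, -0.29308616,  0.10764481]), np.float64(0.0017667723081371627))
holder corners z=.08 [[0.502, -0.287, 0.08], [0.541, -0.347, 0.08], [0.478, -0.385, 0.08], [0.44, -0.322, 0.08]]
```

carry_out(
  moves=[
    [[0,-8.5,0],[0,0,0],8.5],
    [[0,-8.5,0],[0,0,0],8.5],
    [[0,0,0],[-0.7,0,5],8.5],
    [[0,0,0],[-0.7,0,5],8.5],
    [[0,0,0],[-0.7,0,5],8.5],
  ],
  newtons=40,
)

```text
time_s: 0.72
position: [0.3842, -0.4624, 0.2419]
tool_rot: [-0.649, 0.28, -0.28, 0.65]
contact_force: [0.8, -0.5, -0.6]
finger_gap: 0.0849
```

```bash
cat > go.py <<'E'
from h import *
from rig import monitor
from scipy.spatial.transform import Rotation as R
def st():
    s=monitor.read_state();r=R.from_quat(s['tool_rot'])
    print("t",round(s['time_s'],2),"p",s['position'].round(4),"x",r.as_matrix()[:,0].round(3),"y",r.as_matrix()[:,1].round(3),"F",s['contact_force'].round(2),"gap",round(s['finger_gap'],4),"q",s['joint_positions'].round(2));return s,r
def to(p,xh,yh):
    """deltas: turn (deg rotvec, tool axes), shift in cm along the present axes and along the axes after the turn"""
    s,r=st();y=np.array(yh,float);y/=np.linalg.norm(y);x=np.array(xh,float);x-=y*(x@y);x/=np.linalg.norm(x)
    T=R.from_matrix(np.c_[x,y,np.cross(x,y)]);d=np.asarray(p)-s['position']
    print("turn",np.degrees((r.inv()*T).as_rotvec()).round(2),"shift now",(r.inv().apply(d)*100).round(2),"shift after",(T.inv().apply(d)*100).round(2))
a=np.radians(-46.5)
HX=[np.cos(a),np.sin(a),0];HEAD=np.array([.490,-.335,0])
N=np.array([-.2416,.0280,.970]);N/=np.linalg.norm(N);SPOT=np.array([.5235,-.0013,.0465])
XD=[.963,-.117,.243]
E
python3 -c "
from go import *
to(HEAD+[0,0,.242],HX,[0,0,-1])"
```

```text
t 0.72 p [ 0.3842 -0.4624  0.2419] x [ 0.687 -0.727 -0.001] y [-0.     0.001 -1.   ] F [ 0.76 -0.49 -0.56] gap 0.0849 q [ 0.88  0.46 -0.11  1.67  0.06  1.02 -0.06]
turn [-0.01 -0.11 -0.04] shift now [-1.990e+00 -1.000e-02  1.644e+01] shift after [-1.960e+00 -1.000e-02  1.645e+01]
```

carry_out(
  moves=[
    [[0,0,0],[-0.5,0,4.5],8.5],
    [[0,0,0],[-0.5,0,4.5],8.5],
    [[0,0,0],[-0.5,0,4.5],8.5],
    [[0,0,0],[-0.4,0,2.9],8.5],
    [[0,0,0],[0,0,0],8.5],
  ],
)

```text
time_s: 1.35
position: [0.4914, -0.3344, 0.2419]
tool_rot: [-0.65, 0.278, -0.278, 0.651]
contact_force: [-0.2, -0.2, -0.6]
finger_gap: 0.0853
```

```bash
python3 -c "
from go import *
to(HEAD+[0,0,.108],HX,[0,0,-1])
im=vision.grab_frame('top')[:,:,::-1];im2=vision.grab_frame('scene')[:,:,::-1]
cv2.imwrite('pics/v1.png',np.hstack([cv2.resize(im[170:300,370:500],(390,390)),cv2.resize(im2[90:220,110:240],(390,390))]))"
```

```text
t 1.35 p [ 0.4914 -0.3344  0.2419] x [ 0.691 -0.723 -0.001] y [ 0.     0.002 -1.   ] F [-0.24 -0.17 -0.65] gap 0.0853 q [ 0.64  0.45 -0.16  1.68  0.08  1.02 -0.35]
turn [-0.07  0.19 -0.06] shift now [-0.04 13.39 -0.15] shift after [-0.05 13.39 -0.14]
```

View pics/v1.png

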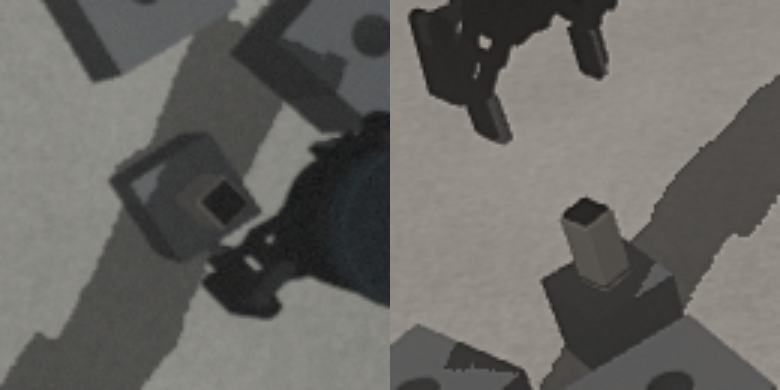

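carry_out(
  moves=[
    [[0,0,0],[0,4.2,-0.1],8.5],
    [[0,0,0],[0,4.2,0],8.5],
    [[0,0,0],[0,3,0],8.5],
    [[0,0,0],[0,2,0],8.5],
    [[0,0,0],[0,0,0],8.5],
  ],
)

```text
time_s: 2.08
position: [0.4866, -0.3391, 0.1067]
tool_rot: [0.649, -0.282, 0.279, -0.649]
contact_force: [-0.0, 0.3, 0.3]
finger_gap: 0.085
```

```bash
python3 -c "
from go import *
to(HEAD+[0,0,.108],HX,[0,0,-1])
im=vision.grab_frame('top')[:,:,::-1];im2=vision.grab_frame('scene')[:,:,::-1]
cv2.imwrite('pics/v2.png',np.hstack([cv2.resize(im[190:290,390:490],(390,390)),cv2.resize(im2[110:210,130:230],(390,390))]))"
```

```text
t 2.08 p [ 0.4866 -0.3391  0.1067] x [ 0.685 -0.728 -0.003] y [-0.004  0.001 -1.   ] F [-0.05  0.31  0.29] gap 0.085 q [ 0.63  0.62 -0.13  1.78  0.12  0.75 -0.38]
turn [ 0.11 -0.23 -0.18] shift now [-0.06 -0.13  0.52] shift after [-0.06 -0.13  0.52]
```

View pics/v2.png

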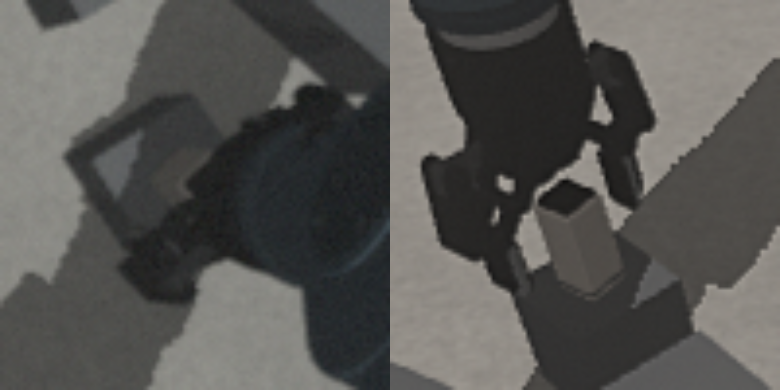

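carry_out(
  moves=[
    [[0,0,0],[0,-0.1,0.5],8.5],
    [[0,0,0],[0,0,0],8.5],
  ],
)

```text
time_s: 2.42
position: [0.4937, -0.3345, 0.1104]
tool_rot: [-0.65, 0.279, -0.28, 0.65]
contact_force: [0.1, 0.1, 0.6]
finger_gap: 0.0851
```

```bash
python3 -c "
from go import *
to(HEAD+[0,0,.108],HX,[0,0,-1])"
```

```text
t 2.42 p [ 0.4937 -0.3345  0.1104] x [ 0.688 -0.726  0.002] y [ 0.002 -0.001 -1.   ] F [0.15 0.13 0.64] gap 0.0851 q [ 0.62  0.62 -0.14  1.77  0.12  0.76 -0.39]
turn [-0.05 -0.05  0.1 ] shift now [-0.21  0.23 -0.3 ] shift after [-0.21  0.24 -0.3 ]
```

carry_out(
  moves=[
    [[0,0,0],[0,0,0],8.5],
    [[0,0,0],[0,0,0],8.5],
    [[0,0,0],[0,0,0],8.5],
  ],
)

```text
time_s: 2.8
position: [0.4925, -0.3347, 0.1093]
tool_rot: [0.649, -0.28, 0.28, -0.649]
contact_force: [0.4, 0.1, -0.1]
finger_gap: 0.0848
```

```bash
python3 -c "
from go import *
to(HEAD+[0,0,.108],HX,[0,0,-1])"
```

```text
t 2.8 p [ 0.4925 -0.3347  0.1093] x [ 0.687 -0.727  0.   ] y [-0. -0. -1.] F [ 0.36  0.08 -0.11] gap 0.0848 q [ 0.62  0.62 -0.14  1.77  0.12  0.76 -0.39]
turn [ 0.   -0.11  0.  ] shift now [-0.15  0.13 -0.2 ] shift after [-0.15  0.13 -0.2 ]
```

carry_out(
  moves=[
    [[0,0,0],[-0.1,0.1,-0.2],8.5],
    [[0,0,0],[0,0,0],8.5],
    [[0,0,0],[0,0,0],8.5],
    [[0,0,0],[0,0,0],8.5],
  ],
)

```text
time_s: 3.3
position: [0.4905, -0.3353, 0.1083]
tool_rot: [-0.649, 0.28, -0.28, 0.649]
contact_force: [-0.3, -0.1, 0.1]
finger_gap: 0.0853
```

```bash
python3 -c "
from go import *
to(HEAD+[0,0,.108],HX,[0,0,-1])"
```

```text
t 3.3 p [ 0.4905 -0.3353  0.1083] x [ 0.687 -0.727  0.   ] y [ 0.  0. -1.] F [-0.34 -0.08  0.06] gap 0.0853 q [ 0.62  0.62 -0.14  1.78  0.12  0.75 -0.38]
turn [-0.   -0.09  0.  ] shift now [-0.05  0.03 -0.02] shift after [-0.05  0.03 -0.02]
```

Positioned; close on the head.

carry_out(
  moves=[
    [[0,0,0],[0,0,0],5],
    [[0,0,0],[0,0,0],3.5],
    [[0,0,0],[0,0,0],2.4],
    [[0,0,0],[0,0,0],2],
    [[0,0,0],[0,0,0],2],
  ],
  newtons=45,
)

```text
time_s: 3.92
position: [0.4905, -0.3353, 0.1084]
tool_rot: [0.649, -0.28, 0.28, -0.649]
contact_force: [0.0, -0.6, 0.8]
finger_gap: 0.0298
```

```bash
python3 -c "
from go import *
st()"
```

```text
t 3.92 p [ 0.4905 -0.3353  0.1084] x [ 0.687 -0.727  0.   ] y [ 0. -0. -1.] F [ 0.01 -0.63  0.77] gap 0.0298 q [ 0.62  0.62 -0.14  1.78  0.12  0.75 -0.38]
```

carry_out(
  moves=[
    [[0,0,0],[0,-1,0],2],
    [[0,0,0],[0,-2,0],2],
    [[0,0,0],[0,-2,0],2],
    [[0,0,0],[0,-2,0],2],
    [[0,0,0],[0,-2,0],2],
  ],
)

```text
time_s: 4.55
position: [0.4904, -0.3352, 0.1994]
tool_rot: [0.649, -0.28, 0.28, -0.649]
contact_force: [-0.1, -0.5, -1.4]
finger_gap: 0.0293
```

carry_out(
  moves=[
    [[0,0,0],[0,-2,0],2],
    [[0,0,0],[0,-2,0],2],
    [[0,0,0],[0,-2,0],2],
    [[0,0,0],[0,0,0],2],
    [[0,0,0],[0,0,0],2],
  ],
)

```text
time_s: 5.18
position: [0.4899, -0.335, 0.2576]
tool_rot: [-0.649, 0.28, -0.279, 0.649]
contact_force: [0.3, 0.3, -1.2]
finger_gap: 0.0295
```

```bash
python3 -c "
from go import *
to(SPOT+N*(.0944+.10),XD,-N)
im=vision.grab_frame('top')[:,:,::-1];im2=vision.grab_frame('scene')[:,:,::-1]
cv2.imwrite('pics/v3.png',np.hstack([cv2.resize(im[190:290,390:490],(390,390)),cv2.resize(im2[80:210,100:230],(390,390))]))"
```

```text
t 5.17 p [ 0.4899 -0.335   0.2576] x [ 0.687 -0.727 -0.001] y [-0.001  0.    -1.   ] F [ 0.28  0.25 -1.24] gap 0.0295 q [ 0.64  0.43 -0.15  1.67  0.07  1.05 -0.35]
turn [  4.95 -39.48 -13.54] shift now [-25.56   2.27  22.33] shift after [-5.81  0.91 33.5 ]
```

View pics/v3.png

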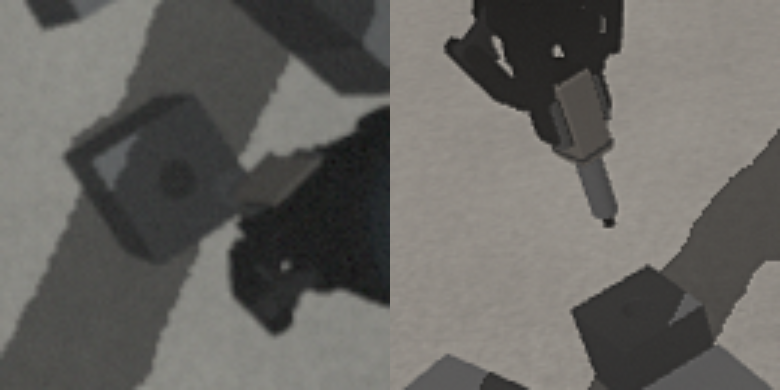

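carry_out(
  moves=[
    [[0,0,0],[-2,0,1.8],2],
    [[0,0,0],[-3.5,0,3],2],
    [[0,0,0],[-3.5,0,3],2],
    [[0,0,0],[-3.5,0,3],2],
    [[0,0,0],[-3.5,0,3],2],
  ],
)

```text
time_s: 5.9
position: [0.4802, -0.1227, 0.2577]
tool_rot: [0.649, -0.28, 0.279, -0.649]
contact_force: [0.3, -0.3, -1.5]
finger_gap: 0.0295
```

carry_out(
  moves=[
    [[0,0,0],[-3.5,0,3],2],
    [[0,0,0],[-3.5,0,3],2],
    [[0,0,0],[-2.5,0,2.3],2],
    [[0,0,0],[0,0,0],2],
    [[0,0,0],[0,0,0],2],
  ],
)

```text
time_s: 6.52
position: [0.4755, 0.0011, 0.2578]
tool_rot: [0.65, -0.28, 0.28, -0.649]
contact_force: [-0.3, -0.6, -1.8]
finger_gap: 0.0297
```

carry_out(
  moves=[
    [[1,-7.9,-2.7],[0,0,0],2],
    [[1,-7.9,-2.7],[0,0,0],2],
    [[1,-7.9,-2.7],[0,0,0],2],
    [[1,-7.9,-2.7],[0,0,0],2],
    [[1,-7.9,-2.7],[0,0,0],2],
  ],
)

```text
time_s: 7.15
position: [0.4756, 0.0004, 0.258]
tool_rot: [0.705, 0.046, 0.128, -0.696]
contact_force: [-0.6, 0.1, -1.6]
finger_gap: 0.0295
```

carry_out(
  moves=[
    [[0,0,0],[0,0,0],2],
    [[0,0,0],[0,0,0],2],
    [[0,0,0],[0,0,0],2],
  ],
)

```text
time_s: 7.52
position: [0.4762, 0.0017, 0.2583]
tool_rot: [0.705, 0.044, 0.129, -0.696]
contact_force: [-0.4, 0.4, -1.4]
finger_gap: 0.0292
```

```bash
python3 -c "
from go import *
to(SPOT+N*(.0944+.06),XD,-N)"
```

```text
t 7.53 p [0.4762 0.0017 0.2583] x [ 0.963 -0.119  0.243] y [ 0.242 -0.027 -0.97 ] F [-0.37  0.41 -1.42] gap 0.0292 q [ 0.26  0.12 -0.42  2.13  0.18  0.67 -0.41]
turn [-0.04 -0.09  0.02] shift now [-0.57  6.26  0.24] shift after [-0.56  6.26  0.25]
```

carry_out(
  moves=[
    [[0,0,0],[-0.3,3,0.1],2],
    [[0,0,0],[-0.3,3,0.1],2],
    [[0,0,0],[0,2.2,0],2],
    [[0,0,0],[0,1,0],2],
    [[0,0,0],[0,0,0],2],
  ],
)

```text
time_s: 8.15
position: [0.4926, 0.0021, 0.1673]
tool_rot: [0.705, 0.044, 0.129, -0.696]
contact_force: [0.8, 0.5, -1.1]
finger_gap: 0.03
```

carry_out(
  moves=[
    [[0,0,0],[0,0,0],2],
    [[0,0,0],[0,0,0],2],
    [[0,0,0],[0,0,0],2],
  ],
)

```text
time_s: 8.52
position: [0.4928, 0.002, 0.1681]
tool_rot: [0.705, 0.045, 0.129, -0.696]
contact_force: [0.5, 0.1, -1.5]
finger_gap: 0.0292
```

```bash
python3 -c "
from go import *
to(SPOT+N*(.0944+.02),XD,-N)
s,r=st()
tip=s['position']+r.apply([0,.0944,0]);print('tip',tip,'h',(tip-SPOT)@N)
im=vision.grab_frame('top')[:,:,::-1].copy();im2=vision.grab_frame('scene')[:,:,::-1].copy()
cv2.imwrite('pics/top4.png',im);cv2.imwrite('pics/scene4.png',im2)
print('pred px',proj('top',tip),proj('scene',tip),'spot',proj('scene',SPOT),'barrel foot',proj('scene',s['position']+r.apply([0,.0824,0])))
cv2.imwrite('pics/v4.png',np.hstack([cv2.resize(im[180:260,255:335],(390,390),interpolation=cv2.INTER_CUBIC),cv2.resize(im2[110:210,270:370],(390,390),interpolation=cv2.INTER_CUBIC)]))"
```

```text
t 8.53 p [0.4928 0.002  0.1681] x [ 0.963 -0.117  0.245] y [ 0.243 -0.027 -0.97 ] F [ 0.49  0.12 -1.54] gap 0.0292 q [ 0.18  0.3  -0.36  2.19  0.38  0.46 -0.6 ]
turn [-0.04  0.02  0.09] shift now [0.04 1.11 0.03] shift after [0.04 1.11 0.03]
t 8.53 p [0.4928 0.002  0.1681] x [ 0.963 -0.117  0.245] y [ 0.243 -0.027 -0.97 ] F [ 0.49  0.12 -1.54] gap 0.0292 q [ 0.18  0.3  -0.36  2.19  0.38  0.46 -0.6 ]
tip [ 0.51571184 -0.00060776  0.07660251] h 0.031099590755603455
pred px [293.6791407  226.63896843] [318.54816187 164.51424097] spot [319.19636904 175.51979943] barrel foot [318.32588843 160.18641423]
```

View pics/v4.png

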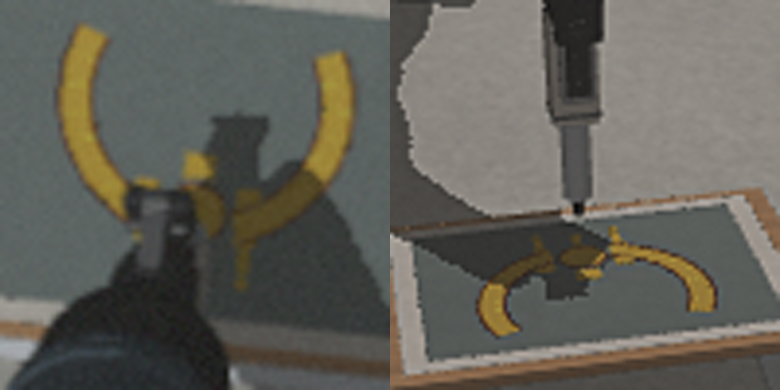

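carry_out(
  moves=[
    [[0,0,0],[0,1.2,0],2],
    [[0,0,0],[0,1,0],2],
    [[0,0,0],[0,0.4,0],2],
    [[0,0,0],[0,0,0],2],
    [[0,0,0],[0,0,0],2],
  ],
)

```text
time_s: 9.25
position: [0.4989, 0.0014, 0.1425]
tool_rot: [0.705, 0.045, 0.129, -0.696]
contact_force: [-0.2, 0.8, -1.4]
finger_gap: 0.0292
```

```bash
cat > chk.py <<'E'
from go import *
import sys
fs=[];ts=[];ps=[]
for i in range(int(sys.argv[2]) if len(sys.argv)>2 else 3):
    im2=vision.grab_frame('scene')[:,:,::-1].copy();s=monitor.read_state();fs.append(s['contact_force']);ps.append(s['position'])
s,r=st();p=np.mean(ps,0);tip=p+r.apply([0,.0944,0]);e=tip-SPOT
print('F.n avg',(np.array(fs)@N).round(2),np.mean(fs,0)@N,'moment',s['moment'].round(3));print('h mm',e@N*1e3,'off x,y mm',e@XD*1e3,(e@np.cross(N,XD))*1e3,'tilt err',np.degrees(np.arccos(-r.as_matrix()[:,1]@N)))
print('pred px tip',proj('scene',tip),'barrel top',proj('scene',p+r.apply([0,.0284,0])))
cv2.imwrite(f'pics/{sys.argv[1]}.png',cv2.resize(im2[130:200,275:365],(780,607),interpolation=cv2.INTER_CUBIC)[:600])
E
python3 chk.py v5 4
```

```text
t 9.45 p [0.499  0.0013 0.1426] x [ 0.963 -0.117  0.244] y [ 0.243 -0.027 -0.97 ] F [ 0.53 -0.1  -1.4 ] gap 0.0296 q [ 0.14  0.35 -0.32  2.19  0.44  0.41 -0.65]
F.n avg [-1.17 -1.17 -0.64 -1.49] -1.1173703295586237 moment [ 0.02   0.326 -0.035]
h mm 4.844451495490593 off x,y mm -0.4351736905106175 -0.13036416789474564 tilt err 0.07867257813294681
pred px tip [319.03532162 173.76295295] barrel top [317.81244995 149.94351329]
```

View pics/v5.png

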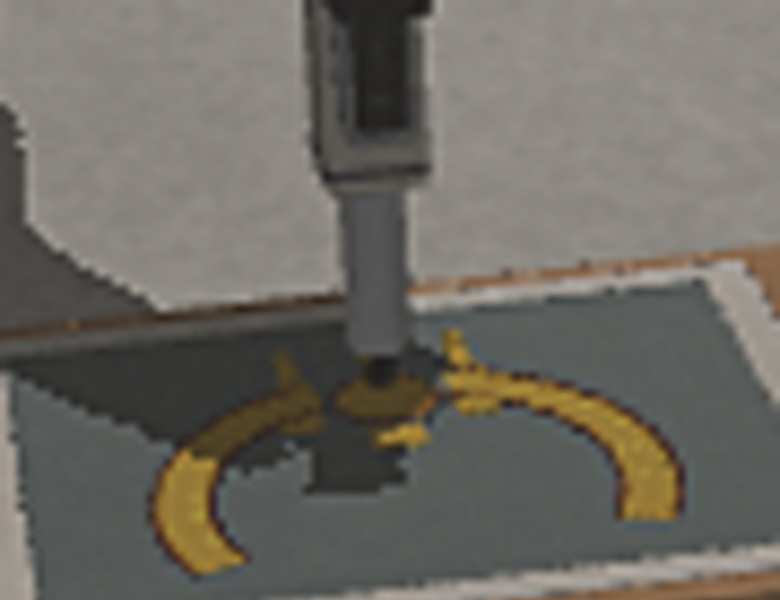

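carry_out(
  moves=[
    [[0,0,0],[0.02,0.3,0],2],
    [[0,0,0],[0.02,0.2,0],2],
    [[0,0,0],[0,0.2,0],2],
    [[0,0,0],[0,0,0],2],
    [[0,0,0],[0,0,0],2],
  ],
)

```text
time_s: 10.07
position: [0.5009, 0.0011, 0.1357]
tool_rot: [0.705, 0.045, 0.129, -0.696]
contact_force: [-0.2, -0.1, -0.6]
finger_gap: 0.0296
```

```bash
python3 chk.py v6 10
```

```text
t 10.57 p [0.5009 0.0011 0.1357] x [ 0.963 -0.117  0.244] y [ 0.242 -0.027 -0.97 ] F [-0.65  0.23 -1.56] gap 0.0296 q [ 0.13  0.37 -0.3   2.19  0.45  0.39 -0.66]
F.n avg [-0.1  -0.3  -1.23 -0.92 -1.29 -0.37 -0.6  -0.3  -0.22 -1.35] -0.6669930292872799 moment [0.009 0.371 0.043]
h mm -2.3415665215802255 off x,y mm -0.31535743627266083 -0.17372740772674325 tilt err 0.05478486960786511
pred px tip [319.15122174 176.28392319] barrel top [317.94038624 152.64060721]
```

View pics/v6.png

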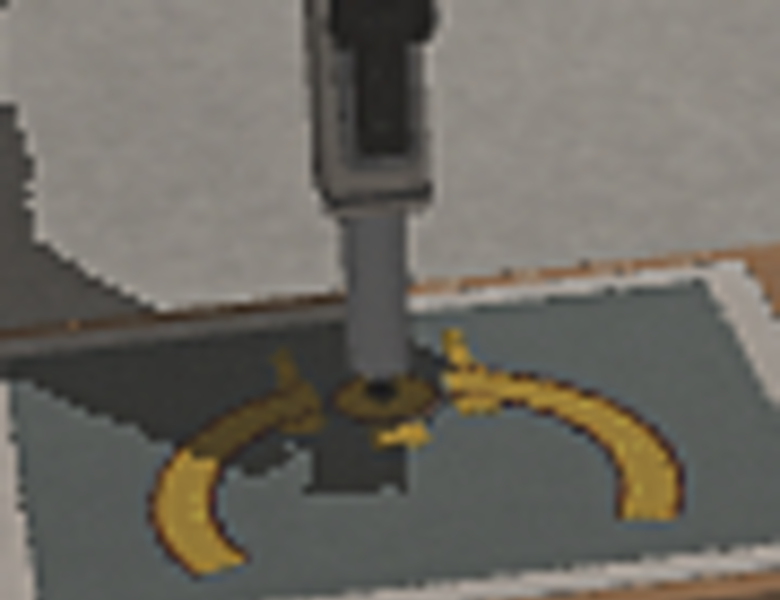

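carry_out(
  moves=[
    [[0,0,0],[0,0.1,0],2],
    [[0,0,0],[0,0.1,0],2],
    [[0,0,0],[0,0.1,0],2],
    [[0,0,0],[0,0,0],2],
    [[0,0,0],[0,0,0],2],
  ],
)

```text
time_s: 11.2
position: [0.5017, 0.001, 0.1328]
tool_rot: [0.705, 0.045, 0.129, -0.696]
contact_force: [-0.9, 0.6, 0.3]
finger_gap: 0.0297
```

```bash
python3 chk.py v7 40
```

```text
t 13.2 p [0.5017 0.001  0.1328] x [ 0.963 -0.117  0.244] y [ 0.242 -0.027 -0.97 ] F [-0.49 -0.05  0.2 ] gap 0.0295 q [ 0.12  0.37 -0.3   2.19  0.46  0.39 -0.67]
F.n avg [-0.09 -0.24 -0.23  1.03  0.6  -0.28  0.02 -0.13  0.08  0.13  0.54  0.24
 -0.3  -0.07  0.92  0.6  -0.54 -0.15  0.66  0.65 -0.29  0.4  -0.52 -0.26
  0.75  0.47  0.15 -0.26  0.23  0.77 -0.03  0.33 -0.23 -0.09 -0.62 -0.01
 -0.47 -0.24  0.22  0.32] 0.10150123813963416 moment [-0.024  0.194 -0.064]
h mm -5.355135216739884 off x,y mm -0.23942235687430852 -0.15177913573291646 tilt err 0.059440729459994825
pred px tip [319.2165663  177.33873937] barrel top [318.00807672 153.76559648]
```

View pics/v7.png

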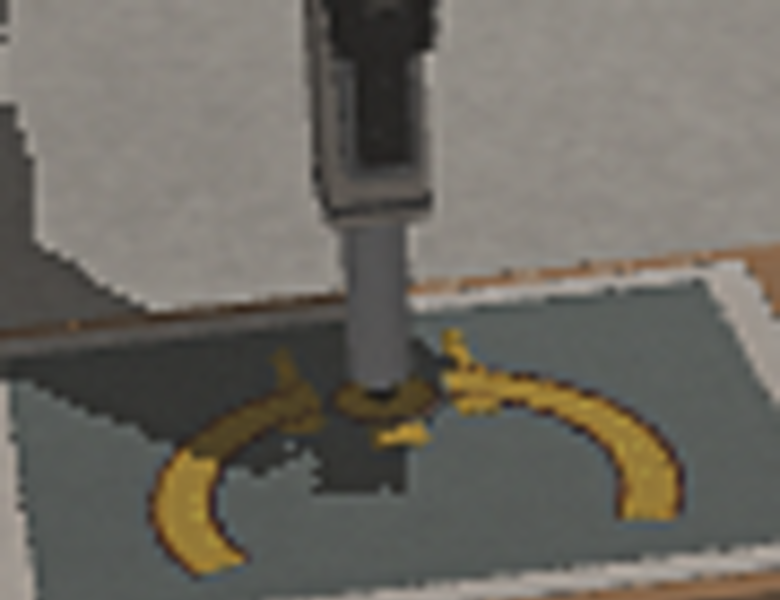

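```bash
python3 -c "
from go import *
im=vision.grab_frame('top')[:,:,::-1];cv2.imwrite('pics/top9.png',im)
s,_=st();print(s['joint_vel'].round(3))
a=cv2.imread('pics/top0.png').astype(int)
for n,(x,y,w,h) in dict(dishes=(235,108,105,40),pot=(120,220,50,40)).items(): print(n,np.abs(im[y:y+h,x:x+w].astype(int)-a[y:y+h,x:x+w]).mean())
from rig import ticket
print(ticket.close_job())"
```

```text
t 13.25 p [0.5017 0.001  0.1328] x [ 0.963 -0.117  0.244] y [ 0.242 -0.027 -0.97 ] F [ 0.46 -0.22 -0.  ] gap 0.0293 q [ 0.12  0.37 -0.3   2.19  0.46  0.39 -0.67]
[-0.001  0.     0.001 -0.    -0.001 -0.     0.001]
dishes 8.175396825396826
pot 6.560333333333333
the job is handed in; nothing more can be done
None
```

```bash
python3 -c "
import cv2,numpy as np
a=cv2.imread('pics/top0.png');b=cv2.imread('pics/top9.png');f=lambda i:cv2.resize(i[100:270,110:350],(780,300)[:1]+(552,))
cv2.imwrite('pics/cmp.png',np.vstack([cv2.resize(i[100:270,110:350],(420,298)) for i in(a,b)]))"
```

```text
(no output)
```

View pics/cmp.png

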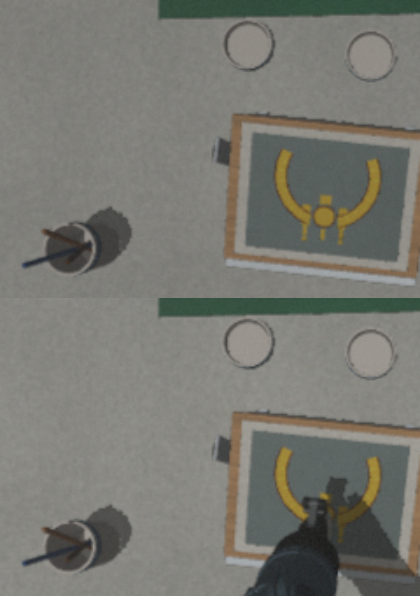

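I took the pen out of the small holder and set its nose on the middle of the medallion. I handed the job in at about 13 s, still gripping it and steady.

What the last checks showed:
- **Squareness:** the tool axis is 0.06° off the board normal I measured (board tilt 14.1°). This assumes the pen has not turned in the grip; the pictures showed no sign of that.
- **Position:** the nose is about 0.3 mm from the spot I aimed at. In the last close-ups it looked about 1.5 mm to one side of the disc centre. My estimates of the medallion centre up the slope spread by 2 to 5 mm, so the true error could be a few millimetres.
- **Nose travel:** about 5.4 mm in by position and about 4.7 mm by force (roughly 1.4 N on a noisy sensor), so close to halfway.
- **Grip:** finger gap 29 to 30 mm on the 30 mm head, with joint speeds near zero.
- **Surroundings:** the brush pot and both dishes look unmoved in the before and after top pictures. A plain pixel-difference check on those areas came out above zero (6.6 to 8.2), so I compared the pictures by eye after handing in. I saw no movement and put the difference down to lighting and noise.

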